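# Close and clamp a two-part candle mould

## Task

Stand the loose white mould half upright in the bay of the green screw clamp, between the two guide rails, with its blue-lined cavity facing the fixed half. Then turn the red-handled crank clockwise (seen from above) to close the mould, until the orange tab pops out of the side of the black jaw block, stop within a quarter turn of that so the mould is not overtightened, and let go. Do not disturb the clear moulds and the cup stack beside the clamp.

Things in the scene. Friction and masses are not known exactly. Their poses are not given: they have to be found in the camera images.
- half_center (a point): Centre of the loose mould half: a white block 52 mm wide (its x) x 32 mm thick (its y) x 90 mm tall (z), about 220 g, standing upright on the table on its 52 x 32 mm underside. One 52 x 90 mm face (its +y side) has a blue-lined cavity 34 mm wide and 18 mm deep, open at that face and at the top; the rest is solid. This point is half-way up (45 mm above the underside). Grip it across the 52 mm width. Axes: z up, y out of the cavity face.
- half_face (a point): Centre of the loose half's cavity (mating) face, 16 mm along its +y from its centre and 45 mm above its underside; same axes as the centre.
- fixed_face (a point): Centre of the mating face of the fixed mould half, same shape and white, mounted on the fixed green jaw of the clamp; 57 mm above the table, 45 mm above the clamp's floor. The axes are the clamp's: z up, y along the screw from the crank end to the fixed half (so this face looks to -y), x across. When the mould is closed this point coincides with the loose half's face point, with the same axes.
- bay_floor (a point): Point on the clamp's flat bay floor, 12 mm above the table and 32 mm from the fixed half's face (to -y), on the centre line; clamp axes. Two steel guide rails, 15 mm tall, run along y at both sides of the bay, 60 mm apart inside, so the 52 mm wide half has 4 mm play each side. At crank value c the steel jaw face, 44 mm wide and up to 81 mm above the table, is 62 mm - 3.5 mm x c from the fixed half's face (about 52 to 61 mm at the start).
- hub (a point): Point on the crank's vertical axis, at the height to grip the handle (126 mm above the table), 198 mm from the fixed half's face to the clamp's -y; clamp axes. The green gear housing under it is 88 mm tall.
- pin (a point): Centre of the red crank handle: an upright free-spinning sleeve, 16 mm diameter, 46 mm tall (103 to 149 mm above the table), 50 mm from the crank's axis; the steel crank arm lies just below it (top at 101 mm). Pinch it from above and carry it round in a circle, the gripper need not turn. This point is half-way up the sleeve.
- crank (a joint): Crank angle in rad. Grows when turned clockwise seen from above, which tightens: the jaw advances 3.5 mm per rad. At 0 the handle lies on the clamp's +x side of the axis, at 1.57 on its -y side. Starts at 0.3 to 2.8. With the half in the bay the jaw begins to press at about 8.6 and the tab pops at about 9.6; the handle takes about 5 N and stays where it is left.
- face (a joint): Spring travel of the steel jaw face against the black jaw block (m), 0 free, 5 N per mm; the tab is released at about 0.0036 (about 18 N). 0.012 (about 2.4 rad of crank after the pop) counts as overtightened.
- tab (a joint): Indicator tab: an orange plate 26 mm wide and 12 mm thick, hidden in the black jaw block (44 x 38 x 66 mm, top 81 mm above the table) at 0, snapping sideways out of its +x side (clamp axes) to 0.016 (m) at the set force. It stays out once popped.
- cone_mould: Bystander: clear tall cone mould, base 60 mm diameter, 132 mm tall, origin at underside centre. Leave alone.
- dome_mould: Bystander: clear dome mould with a nipple, base 68 mm diameter, 98 mm tall, origin at underside centre. Leave alone.
- cup_stack: Bystander: stack of white cups upside down, 68 mm diameter, 87 mm tall, origin at underside centre. Leave alone.

How it is judged:
By the outcome, as a careful person would: the job done as asked, in the order asked, and still so for the second after the job is handed in, with the robot touching nothing.
It also fails if it takes over 64 s, if anything falls off the work surface, if the arm or the gripper's body presses on something with over 40 N, if the wrist force passes 120 N, or if a joint passes its speed limit or range.

## Robot

A 6-joint arm with a two-finger parallel gripper is mounted at the origin on the work surface. World frame = base frame: x ahead of the robot, y to its left, z up, the work surface at z = 0. Lengths are in mm, angles in rad, forces in N, time in s.
With the tool pointing down it reaches from about 375 to 975 mm from the base axis. Payload 3.8 kg.
Tool frame: the origin (TCP) lies where the fingers leave the gripper's body, on its centre line; the fingertips stand 64 mm ahead of it and the grasp point (between the pads) lies 45 mm ahead of it; z points along the fingers, x is the direction in which the jaws open and shut, and the axes are right-handed (so a half turn about z gives the same grasp; the last joint's range is limited). The gripper opens to 88 mm and grips with 3 to 60 N. Pads are 18 mm wide; open, the fingers measure 123 mm over their backs; the gripper's body (75 mm by 187 mm) begins 45 mm behind the grasp point.
Start: joints at [-1.211, 0.264, 1.604, -0, 1.274, -0.037], TCP at [260.861, -622.551, 302.706] pointing down, gripper open.
Joint ranges: [-2.63, 2.63], [-0.94, 2.18], [0.31, 2.57], [-1.31, 4.45], [0, 2.66], [-2.55, 2.55]. Speed limits (rad/s): [2.57, 2.57, 3.14, 3.14, 3.14, 3.14].

## Interface

Orientations are given as a 3x3 rotation matrix whose columns are the frame's x, y, z axes.
In Python, from plant import bot gives the robot as it stands. The module is installed in compiled form; this text tells all that it offers. Calls block until the motion is done:
- bot.goto(position, orientation): joint-space move of the TCP to a pose.
- bot.line_to(position, rotation=None, max_speed=150): straight line of the TCP; rotation=None keeps the orientation; max_speed is the mean speed in mm/s.
- bot.goto_joints(angles): joint-space move.
- bot.set_gripper(opening, squeeze=None): finger opening in mm; squeeze is the grip in N (None keeps the last); returns when the fingers have stopped.
- bot.hold(seconds).
- bot.solve_ik(position, orientation): joint angles nearest the present ones, or None.
- bot.get_state(): the state.
- bot.read_camera(name): name is "scene" or "side" or "wrist"; returns (picture, depth): 384x512x3 uint8, red, green, blue; 384x512 float32, mm along the optical axis (not along the pixel's ray), 0 where there is no reading.
- bot.camera_model(name): a dict with "fovy" (degrees; the focal length in pixels is half the picture's height over the tangent of half this angle, whatever the lens; pixels are square), "cx", "cy" (the principal point, pixels), "pose" (4x4, takes a point from camera to world coordinates). Camera axes: x right, y up, looking along -z (the intrinsics and any distortion apply to the point x, -y, -z); pixel columns grow to the right and rows downward; lengths in mm; the calibration is good to about 2 mm. A picture is of the moment at which its call begins: read the wrist's pose just before it. camera_model takes no time and is no camera call; for the wrist camera it gives the pose at the moment of the call.
A pose or a line that the arm cannot do raises bot.IKError and nothing moves.
- bot.sign_off(): hands the job in, once; it reports no verdict.
Trained networks look in the newest picture that a camera, given by its name, has taken for a name from the list of things; names that differ only in an ending like _2 or _b are one class to them, and where a whole thing is asked for, a point or a joint stands for the part that bears it (a point fixed in the world has none). Each returns a list of dicts, best first, with "score" (0 to 1); they miss things now and then, are a little off and sometimes report something else, mostly with a low value. They report only what shows in the picture. A call takes as long as a camera call.
- bot.look_for(query, camera): "xyz" ([x, y, z] in mm, in the coordinates of the camera as it stood for that picture, good to about 4 mm: the middle of the surface that is visible of it).
The state is a dict: "time_s": time; "qpos": joint angles; "joint_velocities": joint speeds; "effort": joint torques, N m; "position": TCP position; "orientation": TCP orientation; "force": force on the tool from outside, world axes, zero at the start; "wrist_torque": the same for the moment, N m; "gripper_width": finger opening in mm.
Only numpy, scipy, OpenCV 4.12 (cv2) and the standard library are available. Lean on these libraries where they do the work, as an engineer would, in place of code of your own. Each camera call takes 0.05 s, during which the arm holds its last target. There are 200 camera calls.

## Working session

There is one attempt and no reset: what is moved stays moved. The work goes in short steps, each a Python script; the robot and the scene stay as the last script left them, time stands still between calls to the robot, and variables do not carry over. Pictures are saved under pics/ and viewed, about 8 in all and at most 12, crops included, and the job is handed in when it is done.

```bash
mkdir -p pics; cat > h.py <<'E'
from plant import bot
import numpy as np, cv2
def snap(cam,name=None):
    M=bot.camera_model(cam); im,d=bot.read_camera(cam)
    if name: cv2.imwrite(f'pics/{name}.png',im[:,:,::-1])
    return im,d,M
def cloud(d,M):
    f=d.shape[0]/2/np.tan(np.radians(M['fovy'])/2)
    v,u=np.mgrid[:d.shape[0],:d.shape[1]]
    P=np.stack([(u-M['cx'])/f*d,-(v-M['cy'])/f*d,-d,np.ones_like(d)],-1)
    return (P@np.array(M['pose']).T)[...,:3]
def look(q,cam,M):
    return [(round(r['score'],2),np.round((np.array(M['pose'])@np.r_[r['xyz'],1])[:3],1)) for r in bot.look_for(q,cam)]
E
python3 - <<'E'
from h import *
a=snap('scene','scene1');b=snap('side','side1')
for c,m in(('scene',a[2]),('side',b[2])):
    print(c,{k:v for k,v in m.items()if k!='pose'},np.round(m['pose'],2).tolist())
    for q in['half_center','half_face','fixed_face','bay_floor','hub','pin','tab','cone_mould','dome_mould','cup_stack']:print(q,look(q,c,m)[:3])
cv2.imwrite('pics/both.png',np.hstack([cv2.resize(x[0],(400,300)) for x in(a,b)])[:,:,::-1])
print(bot.get_state())
E
```

```text
scene {'fovy': 57.53411941128886, 'cx': 261.0022620959706, 'cy': 195.05200760224915} [[-0.12, -0.56, 0.82, 1306.75], [0.99, -0.07, 0.1, 92.04], [-0.0, 0.82, 0.57, 612.93], [0.0, 0.0, 0.0, 1.0]]
half_center []
half_face [(0.81, array([559.4, 319.8,  54.1])), (0.5, array([ 465.5, -358.6,   49.7]))]
fixed_face [(0.71, array([563.7, -95.5,  46.4])), (0.22, array([566.3, -58.6,  48.8]))]
bay_floor [(0.83, array([567. , -93.8,  46.1]))]
hub [(0.76, array([565.4, -89.3,  47.6]))]
pin [(0.62, array([ 559.9, -229.9,  126.1])), (0.21, array([ 570.2, -342.8,   48.2]))]
tab []
cone_mould []
dome_mould [(0.69, array([ 464.9, -359.8,   50.2])), (0.62, array([ 573.2, -345.2,   52.6]))]
cup_stack [(0.88, array([ 573.1, -347.9,   48.9]))]
side {'fovy': 47.100675155271645, 'cx': 256.57110226572445, 'cy': 199.52138453716273} [[-0.93, 0.28, -0.24, 251.42], [-0.37, -0.72, 0.59, 755.37], [-0.01, 0.63, 0.77, 1105.6], [0.0, 0.0, 0.0, 1.0]]
half_center [(0.83, array([540.5, 329. ,  61.4]))]
half_face [(0.62, array([535.6, 333.3,  60.8]))]
fixed_face []
bay_floor [(0.88, array([536.9, -78.2,  56.5]))]
hub [(0
[... 409 characters left out ...]
, -3.69026261e-02]), 'joint_velocities': array([1.60308660e-04, 4.89775568e-04, 2.81577924e-04, 3.91505654e-05,
       1.75183972e-03, 8.18739506e-04]), 'effort': array([-1.36655493e-03, -5.02070224e+01, -3.57268560e+01,  7.28818984e-02,
        1.83373515e-02, -1.70801400e-05]), 'position': array([ 260.85494269, -622.53144934,  302.74485515]), 'orientation': array([[ 3.86469679e-01, -9.22302113e-01,  1.30926181e-06],
       [-9.22302113e-01, -3.86469679e-01, -2.19068145e-06],
       [ 2.52646013e-06, -3.60902977e-07, -1.00000000e+00]]), 'force': array([-0.18772153, -1.20215865, -0.21033824]), 'wrist_torque': array([ 0.05742261,  0.05257246, -0.00914254]), 'gripper_width': 88.19310768581083}
```

View pics/scene1.png

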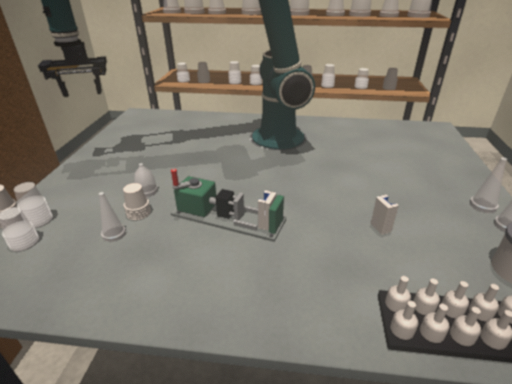

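View pics/side1.png

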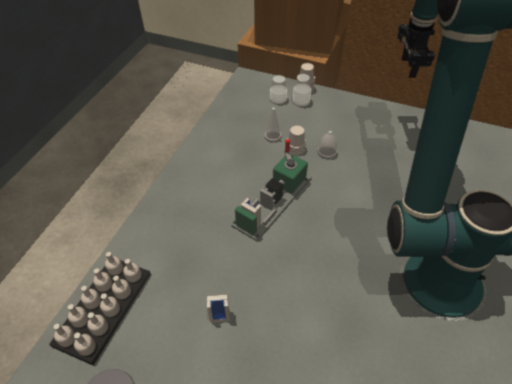

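Clamp near (550,-110): crank at −y end, fixed half at +y end (scene px ~(270,212)). Loose half near (545,325), with its cavity facing roughly +y (side px (218,308)). I'll look from above with the wrist camera.

```bash
python3 - <<'E'
from h import *
R=np.array([[1,0,0],[0,-1,0],[0,0,-1.]])
ims=[]
for n,p in(('clampW',(500,-130,330)),('halfW',(490,320,330))):
    bot.goto(p,R); bot.hold(.2)
    im,d,M=snap('wrist',n); np.savez('pics/'+n,im=im,d=d,pose=M['pose'],fovy=M['fovy'],cx=M['cx'],cy=M['cy'])
    ims.append(cv2.resize(im,(400,300)))
    print(n,np.round(M['pose'],2).tolist(),M['fovy'],M['cx'],M['cy'],bot.get_state()['time_s'],bot.get_state()['qpos'].round(2))
    for q in(['fixed_face','bay_floor','hub','pin','tab'] if n=='clampW' else ['half_center','half_face']):print(q,look(q,'wrist',M)[:3])
cv2.imwrite('pics/w.png',np.hstack(ims)[:,:,::-1])
E
```

```text
clampW [[1.0, 0.0, 0.0, 499.42], [-0.0, 0.95, 0.32, -47.79], [-0.0, -0.32, 0.95, 412.89], [0.0, 0.0, 0.0, 1.0]] 64.01657731518372 260.723121889598 184.94523407521856 3.325 [-0.3  -0.05  1.9  -0.    1.29 -0.3 ]
fixed_face [(0.78, array([547.4, -85.5,  52.5]))]
bay_floor [(0.66, array([535.5, -89.7,  54.2]))]
hub [(0.83, array([540. , -90.6,  56.6]))]
pin [(0.73, array([ 545.3, -227.6,  137.9])), (0.34, array([ 648. , -373.5,   91.8]))]
tab []
halfW [[1.0, 0.0, 0.0, 489.94], [-0.0, 0.95, 0.32, 401.98], [0.0, -0.32, 0.95, 413.07], [0.0, 0.0, 0.0, 1.0]] 64.01657731518372 260.723121889598 184.94523407521856 5.475 [ 0.53  0.08  1.77 -0.    1.29  0.54]
half_center [(0.91, array([540.2, 326.2,  87.1]))]
half_face [(0.69, array([542.7, 320.9,  85.5])), (0.4, array([563.4,  46.2,  65.2]))]
```

View pics/w.png

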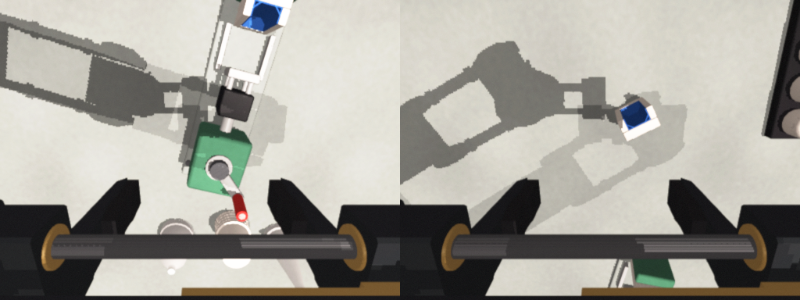

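```bash
python3 - <<'E'
from h import *
def L(n):
    z=np.load(f'pics/{n}.npz'); return z['im'].astype(int),cloud(z['d'],z)
def rect(P,m,t):
    Q=P[m][:,:2].astype(np.float32)
    if len(Q)<20: print(t,len(Q));return
    r=cv2.minAreaRect(Q); print(t,len(Q),np.round(P[m].mean(0),1),np.round(np.array(r[0]),1),np.round(r[1],1),round(r[2],1))
im,P=L('halfW')
near=(abs(P[...,0]-540)<60)&(abs(P[...,1]-325)<60)
z=P[...,2]
print(np.histogram(z[near],bins=np.arange(-10,110,8)))
rect(P,near&(z>83),'top')
bl=near&(im[...,2]>im[...,0]+40)&(z>20); rect(P,bl,'blue')
im,P=L('clampW'); z=P[...,2]
r,g,b=im[...,0],im[...,1],im[...,2]
near=(P[...,0]>440)&(P[...,0]<620)&(P[...,1]>-290)&(P[...,1]<60)
rect(P,near&(z>83)&(z<93)&(g>r+25)&(P[...,1]<-100),'housing')
rect(P,near&(z>50)&(r>g+60),'red')
rect(P,near&(z>140)&(r>g+40),'redtop')
rect(P,near&(z>72)&(z<88)&(im.max(-1)<90)&(P[...,1]>-150),'black')
rect(P,near&(z>95)&(z<110)&(P[...,1]>-60),'fixtop')
rect(P,near&(abs(z-27)<5)&(P[...,1]>-110),'rails')
rect(P,near&(abs(z-12)<4)&(P[...,1]>-90),'floor')
rect(P,near&(z>92)&(abs(r-g)<30)&(P[...,1]<-140),'steelhub')
for y in range(-60,50,6):
    m=near&(z>95)&(abs(P[...,1]-y)<3); 
    if m.sum(): print(y,m.sum(),P[m][:,0].min().round(),P[m][:,0].max().round(),z[m].mean().round(1))
E
```

```text
(array([   0, 5819,   46,  332,   63,   65,   67,   73,   75,   83,   92,
        107,  999,    0]), array([-10,  -2,   6,  14,  22,  30,  38,  46,  54,  62,  70,  78,  86,
        94, 102]))
top 25696 [528.2 338.7 331.7] [524.2 326.2] [83.7 51.6] 7.3
blue 604 [537.6 326.9  64.9] [535.  330.3] [33.8 18.3] 26.8
housing 3674 [ 518.6 -182.5   88.5] [ 520.5 -190.2] [91.  79.5] 75.6
red 416 [ 546.4 -227.4  136.2] [ 528.  -143.1] [ 15.  198.4] 12.4
redtop 288 [ 515.9 -189.6  213.5] [ 496.  -152.5] [ 67.5 198.4] 16.9
black 1808 [540.9 -98.7  81.5] [556.5 -65.8] [207.6  53.4] 65.1
fixtop 1001 [575.8  12.2 101.8] [572.   13.8] [27.3 51.9] 75.7
rails 1350 [563.1 -18.6  28.1] [558.  -41.5] [152.   76.1] 75.7
floor 5437 [552.8 -29.7  12.8] [560.2 -34.2] [138.3 100.4] 75.9
steelhub 1478 [ 521.1 -188.5  137.7] [ 502. -189.] [110.5  97.9] 0.0
-48 745 499.0 499.0 412.9
-6 36 585.0 594.0 100.4
0 94 584.0 596.0 102.3
6 179 544.0 597.0 101.8
12 237 544.0 598.0 101.7
18 447 546.0 600.0 102.0
24 8 547.0 575.0 100.8
```

```bash
python3 - <<'E'
import cv2,numpy as np
a=cv2.imread('pics/clampW.png')[0:280,220:400];b=cv2.imread('pics/halfW.png')[90:200,250:350]
cv2.imwrite('pics/c.png',np.hstack([cv2.resize(a,(386,600)),cv2.resize(b,(400,600-160))[:600] if 0 else cv2.copyMakeBorder(cv2.resize(b,(400,440)),0,160,0,0,0)]))
E
```

```text
(no output)
```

View pics/c.png

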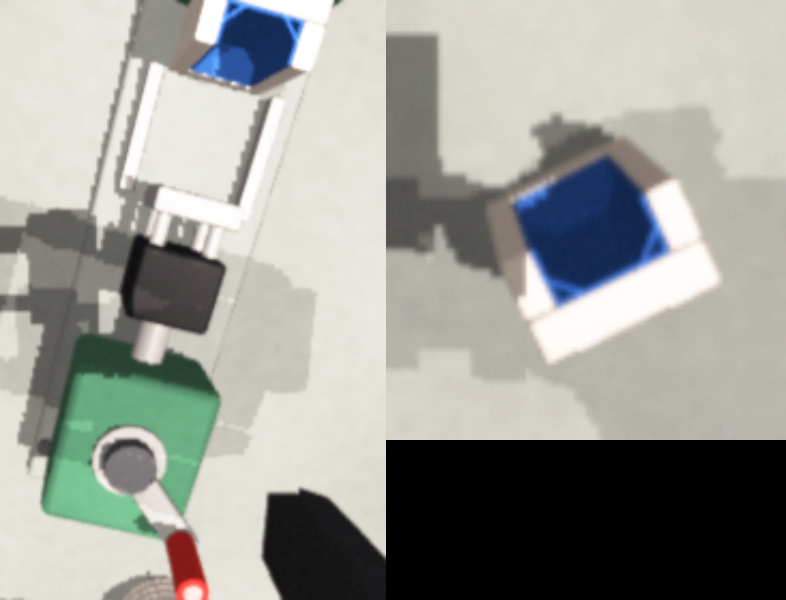

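```bash
python3 - <<'E'
from h import *
def L(n):
    z=np.load(f'pics/{n}.npz'); return z['im'].astype(int),cloud(z['d'],z)
im,P=L('halfW'); z=P[...,2]
near=(abs(P[...,0]-540)<60)&(abs(P[...,1]-325)<60)
m=near&(z>86)&(z<95); print('half',cv2.minAreaRect(P[m][:,:2].astype(np.float32)),np.median(z[m]))
im,P=L('clampW'); z=P[...,2]; r,g,b=np.moveaxis(im,-1,0)
th=np.radians(75.7);Y=np.array([np.cos(th),np.sin(th)]);X=np.array([Y[1],-Y[0]])
u=P[...,:2]@X; v=P[...,:2]@Y
near=(P[...,0]>440)&(P[...,0]<640)&(P[...,1]>-290)&(P[...,1]<60)
def e(t,m): print(t,m.sum(),'u',np.percentile(u[m],[1,50,99]).round(1),'v',np.percentile(v[m],[1,50,99]).round(1),'z',np.median(z[m]).round(1))
e('fix',near&(z>99)&(z<105)&(v>120))
mr=near&(z>25)&(z<31)&(v>60)
e('rails',mr)
c=np.median(u[mr]);e('railL',mr&(u<c));e('railR',mr&(u>c))
e('house',near&(z>86)&(z<91)&(g>r+25)&(v<0))
e('red',near&(z>95)&(z<160)&(r>g+60)); e('redtop',near&(z>145)&(z<155)&(r>g+40))
hub=near&(z>95)&(z<125)&(abs(r-g)<30)&(v<20)&(abs(u-555)<25)
e('hub',hub)
e('jaw',near&(z>77)&(z<84)&(im.min(-1)>150)&(v>20)&(v<120))
e('blk',near&(z>77)&(z<84)&(im.max(-1)<100)&(v>0)&(v<100))
E
```

```text
half ((537.9623413085938, 324.6693420410156), (51.7540397644043, 32.134246826171875), 26.961013793945312) 90.63590187216249
fix 906 u [525.3 562.3 576.5] v [141.3 155.2 166.9] z 102.4
rails 1193 u [513.3 551.1 588.5] v [ 76.2 125.  158. ] z 28.1
railL 596 u [513.2 518.8 550.6] v [ 75.7 122.3 158.2] z 28.0
railR 596 u [551.6 582.5 588.8] v [ 77.3 127.5 157.4] z 28.2
house 3478 u [513.5 544.2 589.1] v [-99.7 -42.8 -12.3] z 88.8
red 414 u [580.4 585.5 594.5] v [-97.1 -84.9 -82.2] z 137.2
redtop 157 u [580.4 586.5 594.9] v [-97.6 -87.7 -82.5] z 149.6
hub 793 u [538.2 557.2 579.4] v [-88.5 -61.2 -42.8] z 103.2
jaw 493 u [530.2 550.7 572.3] v [70.1 76.  81.8] z 81.6
blk 1403 u [529.6 550.6 572.4] v [16.9 35.8 53.6] z 81.8
```

```bash
cat >> h.py <<'E'
th=np.radians(75.7);Y=np.array([np.cos(th),np.sin(th)]);X=np.array([Y[1],-Y[0]])
def W(u,v,z): return np.r_[u*X+v*Y,z]
def Rz(deg):
    a=np.radians(deg);c,s=np.cos(a),np.sin(a); return np.array([[c,s,0],[s,-c,0],[0,0,-1.]])
def st(t=''):
    s=bot.get_state(); print(t,round(s['time_s'],2),s['position'].round(1),'F',s['force'].round(1),'w',round(s['gripper_width'],1),'q6',s['qpos'][5].round(2))
E
python3 - <<'E'
from h import *
bot.goto((538,324.7,190),Rz(27)); bot.set_gripper(75); st()
bot.line_to((538,324.7,105),max_speed=100); st('down')
bot.set_gripper(45,25); st('grip')
bot.line_to((538,324.7,235)); st('up')
bot.goto(W(551,117,235),Rz(-14.3)); bot.line_to(W(551,117,160)); bot.hold(.2); st('over')
a=snap('wrist','overW'); b=snap('scene','overS')
cv2.imwrite('pics/over.png',np.hstack([cv2.resize(a[0],(400,300)),cv2.resize(b[0][150:270,170:330],(400,300))])[:,:,::-1])
im,d,M=a; P=cloud(d,M); z=P[...,2]; u=P[...,:2]@X; v=P[...,:2]@Y
m=(z>99)&(z<106)&(v>125)&(v<190)&(abs(u-551)<40)
if m.sum()>30: print('fix',m.sum(),np.percentile(u[m],[1,99]),np.percentile(v[m],[1,99]),cv2.minAreaRect(P[m][:,:2].astype(np.float32)))
m=(z>138)&(z<152)&(v>85)&(v<145)&(abs(u-551)<40)
if m.sum()>30: print('held',m.sum(),np.percentile(u[m],[1,99]),np.percentile(v[m],[1,99]),cv2.minAreaRect(P[m][:,:2].astype(np.float32)),np.median(z[m]))
E
```

```text
6.61 [538.3 325.1 191.5] F [ 0.5 -0.2 -0.2] w 75.2 q6 0.03
down 7.61 [538.6 325.  105.7] F [ 0.2 -0.1 -0.2] w 74.9 q6 0.03
grip 8.07 [538.4 324.9 105.6] F [0.4 0.1 2.4] w 51.7 q6 0.03
up 9.09 [537.2 324.2 233.5] F [-0.1 -0.3 -3.3] w 52.1 q6 0.03
over 11.25 [563.9 -22.7 161.6] F [ 0.5  0.3 -2.2] w 51.6 q6 0.17
fix 5508 [517.86744143 584.87440037] [126.19544387 173.32841479] ((571.16357421875, 8.5772705078125), (48.44573974609375, 77.76943969726562), 75.70326232910156)
held 5662 [511.97840578 589.86713908] [101.18138043 132.79039504] ((562.6638793945312, -23.1361083984375), (33.43172073364258, 79.97622680664062), 75.38884735107422) 145.96150252344376
```

View pics/over.png

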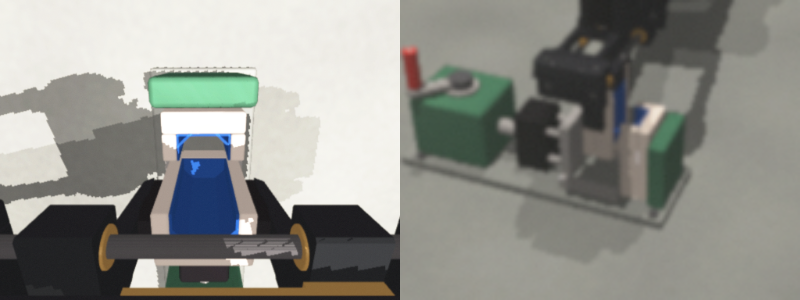

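```bash
python3 - <<'E'
from h import *
bot.line_to(W(551,117,125),max_speed=80); st()
for z in (120,118,116.5,115,113.5,112):
    bot.line_to(W(551,117,z),max_speed=25); st(z)
    if bot.get_state()['force'][2]>3: break
bot.set_gripper(66); st('rel')
bot.line_to(W(551,117,235)); st()
bot.goto(W(551,60,300),Rz(-14.3)); bot.hold(.2)
im,d,M=snap('wrist','placed'); P=cloud(d,M); z=P[...,2]; u=P[...,:2]@X; v=P[...,:2]@Y
near=(v>60)&(v<200)&(abs(u-551)<60)
m=near&(z>98)&(z<107)&(v<137)
print('half',m.sum(),cv2.minAreaRect(P[m][:,:2].astype(np.float32)),np.percentile(u[m],[1,99]),np.percentile(v[m],[1,99]),np.median(z[m]))
m=near&(z>98)&(z<107)&(v>137)
print('fix',m.sum(),np.percentile(u[m],[1,99]),np.percentile(v[m],[1,99]))
E
```

```text
11.93 [562.4 -22.7 124.1] F [ 1.2 -0.4 -2.5] w 51.9 q6 0.16
120 12.28 [562.8 -22.7 120.1] F [ 0.2  0.7 -2.9] w 52.5 q6 0.17
118 12.53 [562.7 -22.7 117.9] F [ 0.6 -0.3 -3.3] w 51.5 q6 0.16
116.5 12.78 [563.1 -22.7 117.6] F [-2.9  0.   5.2] w 51.6 q6 0.17
rel 13.19 [562.9 -22.7 116.4] F [ 0.  -0.7  0.1] w 66.0 q6 0.17
 14.13 [562.1 -22.7 233.9] F [-0.6  0.1 -1. ] w 66.1 q6 0.17
half 1474 ((562.0693969726562, -23.11214828491211), (31.211339950561523, 51.85109329223633), 74.85935974121094) [524.90908873 575.79110516] [101.2837402  131.63870496] 102.72030453955554
fix 1775 [525.64966936 576.48952437] [142.39069127 173.1878756 ]
```

View pics/placed.png

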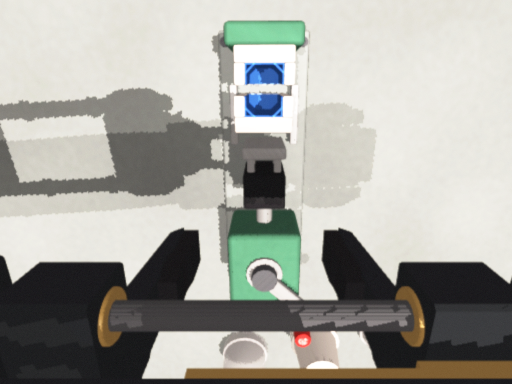

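The half stands in the bay between the rails (px (265,90)), cavity toward the fixed half, about 10 mm gap. The crank pin is at px (302,340). Next I grip the handle and turn.

```bash
cat >> h.py <<'E'
HU,HV=551,-56
def pin(c,z=176): return W(HU+50*np.cos(c),HV-50*np.sin(c),z)
def tabpix(cam,name=None):
    im,d,M=snap(cam,name); P=cloud(d,M); u=P[...,:2]@X; v=P[...,:2]@Y; z=P[...,2]
    h=cv2.cvtColor(im,cv2.COLOR_RGB2HSV)
    o=(h[...,0]>4)&(h[...,0]<24)&(h[...,1]>130)&(h[...,2]>90)
    return int((o&(u>560)&(u<605)&(v>15)&(v<140)&(z>5)&(z<95)).sum())
E
python3 - <<'E'
from h import *
im,d,M=snap('wrist'); P=cloud(d,M); z=P[...,2]; u=P[...,:2]@X; v=P[...,:2]@Y
k=(np.hypot(u-HU,v-HV)<35)&(z<170)
for lo,hi in((95,103),(103,108),(108,113),(113,120),(120,170)):
    m=k&(z>lo)&(z<hi)
    if m.sum(): print(lo,m.sum(),np.median(u[m]).round(1),np.median(v[m]).round(1),np.hypot(u[m]-HU,v[m]-HV).max().round(1))
r,g,b=np.moveaxis(im.astype(int),-1,0)
m=(z>144)&(z<156)&(r>g+50)&(abs(u-HU)<70)&(abs(v-HV)<70); print('pin',m.sum(),u[m].mean(),v[m].mean(),np.ptp(u[m]),np.ptp(v[m]))
c=np.arctan2(HV-v[m].mean(),u[m].mean()-HU); print('c',c)
for i in range(1): print('base',tabpix('scene'),tabpix('wrist'),tabpix('side'))
bot.set_gripper(50)
bot.goto(pin(.75,235),Rz(-14.3)); bot.hold(.2); st('above pin')
im,d,M=snap('wrist','pin')
E
```

```text
95 393 565.4 -66.2 35.0
103 420 552.2 -56.2 34.7
pin 208 588.0292935315531 -88.31381083085824 14.917339951091208 15.091186977359612
c 0.7175005080088002
base 0 0 0
above pin 16.37 [ 547.9 -231.1  236.2] F [-0.2 -0.2 -0.1] w 50.3 q6 -0.19
```

View pics/pin.png

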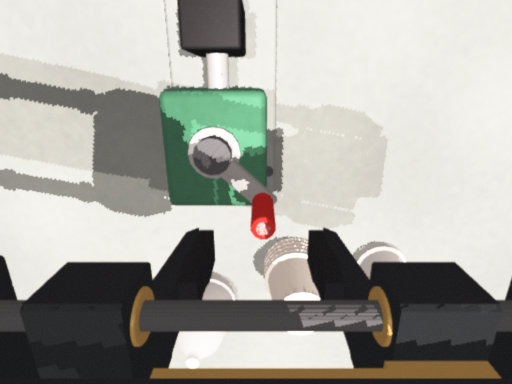

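```bash
python3 - <<'E'
from h import *
c=.72
bot.line_to(pin(c,176),max_speed=100); bot.set_gripper(10,35); st('grip')
n=30; mx=0
for i,c in enumerate(np.linspace(.72,8.3,n+1)[1:]):
    bot.line_to(pin(c),max_speed=90)
    s=bot.get_state(); F=np.linalg.norm(s['force']); mx=max(mx,F)
    if i%5==4 or F>25: st(f'{c:.2f}')
    if F>40 or s['gripper_width']<13: print('STOP',c);break
print('max',mx)
im,d,M=snap('wrist','turn'); 
E
```

```text
grip 17.78 [ 548.9 -231.8  176.4] F [ 2.2 -0.9  0.6] w 14.7 q6 -0.19
1.98 19.24 [ 490.4 -229.   176.3] F [4.7 5.4 1.6] w 14.7 q6 -0.24
3.25 20.7 [ 474.3 -174.   176.3] F [ 4.5 -2.5 -1.2] w 14.8 q6 -0.15
4.51 22.16 [ 522.  -139.8  176.2] F [-0.5 -0.9  6.1] w 14.7 q6 -0.06
5.77 23.62 [ 569.8 -176.   176.4] F [5.4 3.5 2.3] w 14.4 q6 -0.1
7.04 25.07 [ 547.6 -232.6  176.3] F [ 4.3 -2.   3. ] w 14.8 q6 -0.19
8.30 26.53 [ 488.4 -227.2  176.2] F [3.5 4.2 5.1] w 14.8 q6 -0.23
max 8.926627116928971
```

View pics/turn.png

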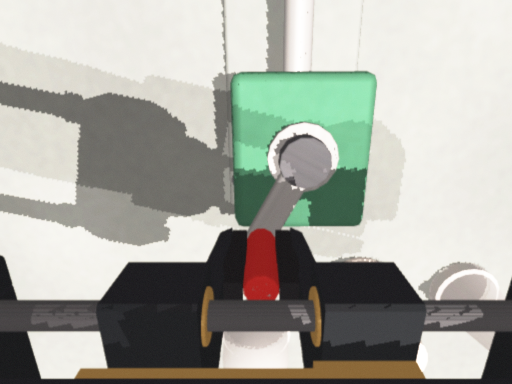

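Crank turned well (handle still gripped, px (262,265)). The jaw block is out of the wrist view, so I'll watch the tab with the scene camera.

```bash
python3 - <<'E'
from h import *
for c in np.arange(8.45,10.01,.13):
    bot.line_to(pin(c),max_speed=60); t=tabpix('scene','tab'); t2=tabpix('side'); s=bot.get_state()
    print(round(c,2),t,t2,s['force'].round(1),round(s['time_s'],1),round(s['gripper_width'],1))
    if t>4: break
im=cv2.imread('pics/tab.png'); cv2.imwrite('pics/tabc.png',cv2.resize(im[150:250,150:310],(800,500),interpolation=cv2.INTER_CUBIC))
E
```

```text
8.45 0 0 [5.6 2.7 2.9] 27.0 15.0
8.58 0 0 [7.2 3.1 2.5] 27.3 14.8
8.71 0 0 [7.8 1.  1.2] 27.7 14.8
8.84 0 0 [8.6 1.  1.3] 28.0 15.1
8.97 0 0 [ 7.7 -0.9 -0.3] 28.4 14.9
9.1 0 0 [ 7.9 -1.7 -1.2] 28.8 14.8
9.23 0 0 [ 7.5 -2.5  1.1] 29.1 14.9
9.36 0 0 [ 7.  -3.8  0.3] 29.5 15.0
9.49 0 0 [ 5.9 -4.3 -0.5] 29.8 15.1
9.62 81 33 [ 4.7 -6.4  1.3] 30.2 14.7
```

View pics/tabc.png

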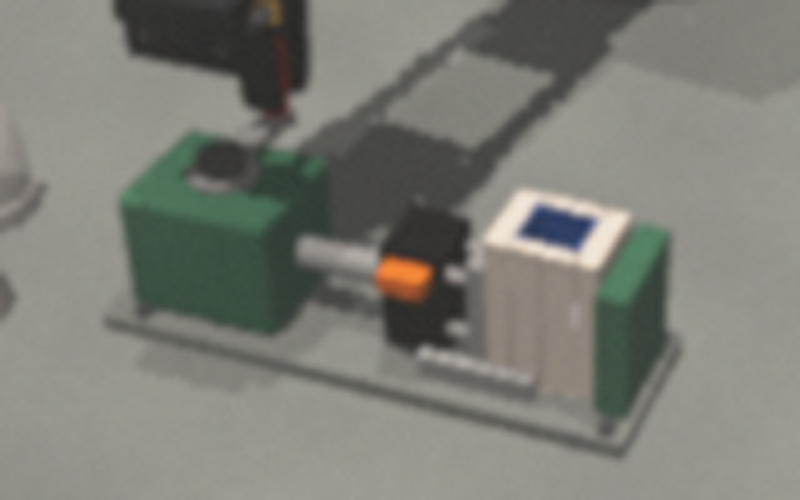

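The tab (orange, crop px (405,278)) is out and the mould is closed. Now I let go and retreat.

```bash
python3 - <<'E'
from h import *
bot.set_gripper(32); p=bot.get_state()['position']; bot.line_to(np.r_[p[:2],270],max_speed=120)
bot.goto(W(HU-50,60,330),Rz(-14.3)); bot.hold(.5); st()
print('tab',tabpix('scene','end'))
im,d,M=snap('wrist','endW'); P=cloud(d,M); z=P[...,2]; u=P[...,:2]@X; v=P[...,:2]@Y
r,g,b=np.moveaxis(im.astype(int),-1,0)
m=(z>144)&(z<156)&(r>g+50)&(abs(u-HU)<70)&(abs(v-HV)<70)
if m.any(): print('pin c',np.arctan2(HV-v[m].mean(),u[m].mean()-HU)%(2*np.pi)+2*np.pi)
a=cv2.imread('pics/end.png')
cv2.imwrite('pics/endc.png',np.hstack([cv2.resize(a[140:290,0:200],(400,300)),cv2.resize(cv2.imread('pics/endW.png'),(400,300))]))
E
```

```text
32.62 [500.2 -66.1 329.7] F [0.7 0.4 0.1] w 32.1 q6 0.07
tab 80
pin c 9.621977659960965
```

View pics/endc.png

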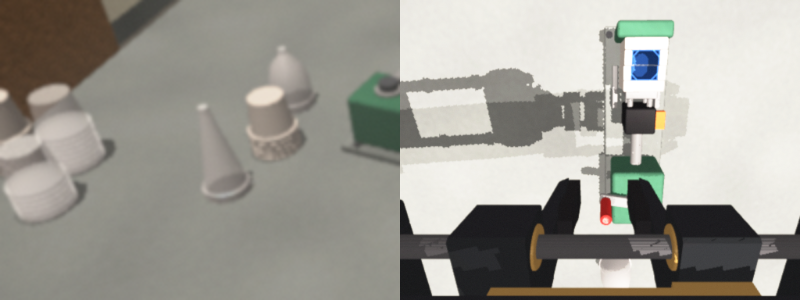

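The tab is still out, the mould is closed, the bystanders are standing as before and the robot is clear of everything.

```bash
python3 -c "
from h import *
bot.sign_off(); st()"
```

```text
the job is handed in; nothing more can be done
the job is handed in; nothing more can be done
```

The mould is closed and the job is handed in. The loose half went into the bay between the rails with its cavity facing the fixed half. I then turned the crank clockwise from about 0.72 rad.

- **Stop point:** The tab popped between 9.49 and 9.62 rad, where I stopped. After letting go, the handle still read 9.62 rad, so the overrun is at most 0.13 rad.
- **Final checks:** The orange tab showed in both the scene and wrist pictures, and the mould was closed. The clear moulds and cup stack looked undisturbed; I judged that by eye and did not measure it. The gripper was clear of everything at 32.6 s.
- **Forces:** Tool force peaked at about 9 N while turning.
- **Disagreements:** The networks' reports for the clamp points (fixed face, bay floor, hub) all landed mid-clamp, so I used the depth images instead. No check failed.

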